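# Clear the stack on the icon painter's table and put the panel under the hand rest

## Robot

A 6-joint arm with a two-finger parallel gripper is mounted at the origin on the work surface. World frame = base frame: x ahead of the robot, y to its left, z up, the work surface at z = 0. Lengths are in m, angles in degrees, forces in N, time in s.
With the tool pointing down it reaches from about 0.35 to 0.925 m from the base axis. Payload 6.4 kg.
Tool frame: the origin (TCP) lies midway between the tips of the shut fingers; the grasp point (between the pads) lies 19 mm behind it (robot.tcp_to_grasp is the z of the grasp point in the tool frame, in m); z points along the fingers, y is the line along which they close (so a half turn about z gives the same grasp; the last joint's range is limited). The gripper opens to 85 mm and grips with 20 to 120 N. Pads are 22 mm wide; open, the fingers measure 114 mm over their backs; the gripper's body (76 mm by 85 mm) begins 54 mm behind the grasp point. The pads swing forward as they close: fully open they stand 13 mm farther back than shut.
Start: joints at [62.619, 14.043, 89.255, -0, 76.702, -9.975], TCP at [0.194, 0.62, 0.231] pointing down, gripper open.
Joint ranges: [-179.41, 179.41], [-58.25, 129.5], [7.25, 145.43], [-54.29, 234.29], [11.92, 165.04], [-157.13, 157.13]. Speed limits (degrees/s): [147.25, 147.25, 180, 180, 180, 180].

## Interface

Orientations are given as a 3x3 rotation matrix whose columns are the frame's x, y, z axes.
In Python, from rig import status, cams, robot gives the robot as it stands.
- The arm moves only by the shell command python3 -m handwheel 'ROWS' [FORCE]. ROWS is JSON, a list of rows, each a list of 7 numbers: the shift along the world's x, y, z in mm, then the turn, a rotation vector about the world's x, y, z in rad, then the opening, from 0 (shut) to 1 (fully open). In form: [[dx, dy, dz, wx, wy, wz, grip], ...]. A call has 1 to 8 rows; each row is the pose to reach, as a shift and turn from the pose commanded when the call began; what a row does not reach only later rows make up. A row lasts 1/10 s, in which the tool goes at most 50 mm and 8.59 degrees, less where a joint would pass 70% of its speed; a pose out of reach is approached as far as the arm can. A call with a gripper value outside its range is refused whole. The fingers move at their own pace and stop on an object; FORCE is the grip in N (left out, the last holds). Time passes only in rows, so rows that repeat a pose let the fingers close. It gives the time, the measured TCP pose, the force, the opening and the grip force at its end, in the units of the state.
- status.sense(): the state, without advancing time (a new reading comes with each control period).
- cams.camera(name): name is "scene" or "top" or "wrist"; returns the picture (384x512x3 uint8, blue, green, red); there is no depth.
- cams.camera_model(name): a dict with "mtx" (3x3 intrinsics, pixels), "k1" (the pictures are not rectified: a ray, as slopes to the right and down, at radius r is drawn at 1 + k1 r^2 times it, then the intrinsics apply), "pose" (4x4, takes a point from camera to world coordinates). Camera axes: x right, y down, z forward; pixel columns grow to the right and rows downward; lengths in m; the calibration is good to about 2 mm. A picture is of the moment at which its call begins: read the wrist's pose just before it. camera_model takes no time and is no camera call; for the wrist camera it gives the pose at the moment of the call.
- robot.job_done(): hands the job in; it is judged then, once.
The state is a dict: "clock": time; "qpos": joint angles; "qvel": joint speeds; "joint_efforts": joint torques, N m; "position": TCP position; "ee_rot": TCP orientation; "ft_force": force on the tool from outside, world axes, zero at the start; "wrist_torque": the same for the moment, N m; "gripper_width": finger opening in m; "finger_force": force on a finger pad.
Only numpy, scipy, OpenCV 4.12 (cv2) and the standard library are available. Lean on these libraries where they do the work, as an engineer would, in place of code of your own. Each camera call takes 0.05 s, during which the arm holds its last target. There are 200 camera calls.

## Task

Take the stack on the painting table apart without letting the little pigment jar tip over: stand the jar in the middle of the round coaster, lay the cork sanding block flat in the middle of the square tile, and lay the paint tin flat, lengthwise, in the long wooden tray. Then slide the primed panel, white face up, in through the open front of the low hand-rest bridge until its end is fully home against the stop at the back, straight and lying on the table. Leave the mug and the big water jar where they stand.

Things in the scene. Friction and masses are not known exactly. Their poses are not given: they have to be found in the camera images.
- jar: Small round pigment jar of amber glass with a black cap, upright, 40 mm tall, 34 mm across the cap (the top 10 mm), 32 mm across the body; 60 g. At the start it is the top of the stack. Origin: centre of its underside, z up.
- block: Cork sanding block, 60 (x) x 36 (y) x 24 (z) mm, 40 g. At the start second from the top of the stack, under the jar. Origin: centre of its underside.
- tin: Closed flat paint tin of dark steel with a bright seam, 100 (x) x 48 (y) x 24 (z) mm, 100 g. At the start under the cork block and on the panel. Origin: centre of its underside; x along its length.
- panel: Small wooden painting panel, upper face primed white, 150 (x) x 60 (y) x 18 (z) mm, 120 g, both ends alike; at the start the bottom of the stack, flat on the table. Origin: centre of its underside; x along its length. Fully home, its origin is at x = -0.030, y = 0 in the bridge frame, and its near 60 mm stand out in front of the bridge.
- bridge: Fixed hand-rest bridge: clear (greyish) flat deck (bright strip on its front edge) on two wooden side walls and a wooden back wall; 112 mm wide outside, top 34 mm above the table. Open only at its front (-x, robot side): opening 84 mm wide (y), 26 mm high. Origin on the table, midway across: front edge at x = -0.045, inner face of the back wall (the stop) at +0.045, outside back at +0.057.
- tray: Fixed long low wooden tray with dark rims, outside 136 (x) x 84 (y) mm, inside 124 x 72 mm, floor 5 mm above the table, rim top 10 mm above the table. Origin: centre of its underside, on the table; x along its length.
- tile: Fixed square white ceramic tile, 80 x 80 x 6 mm. Origin: centre of its underside, on the table.
- coaster: Fixed round wooden coaster, dark middle and pale rim, 80 mm across, 4 mm thick. Origin: centre of its underside, on the table.
- mug: Bystander: empty white ceramic mug, 72 mm across, 85 mm tall, handle on its +y side, loose. Origin: centre of its underside.
- water_jar: Bystander: large closed clear glass jar with a bright lid, 70 mm across, 105 mm tall, loose. Origin: centre of its underside.
Not all that is in view belongs to the job. What is meant by the block is not yellow, and is the smaller of those in its own colour. What is shaped like the tray but yellow is not meant.

How it is judged:
By the outcome, as a careful person would: the job done as asked, in the order asked, and still so for the second after the job is handed in, with the robot touching nothing.
It also fails if it takes over 120 s, if anything falls off the work surface, if the arm or the gripper's body presses on something with over 40 N, if the wrist force passes 120 N, or if a joint passes its speed limit or range.

## Working session

There is one attempt and no reset: what is moved stays moved. The work goes in short steps, Python scripts to look and compute and a shell command to move; the robot and the scene stay as the last step left them, time stands still between calls to the robot, and variables do not carry over. Pictures are saved under pics/ and viewed, at most 14 in all, crops included, and the job is handed in when it is done.

```bash
mkdir -p pics; ls; cat > h.py <<'E'
import numpy as np, cv2
from rig import status, cams, robot
def ray(m,px):
    K=np.array(m["mtx"]);P=np.array(m["pose"])
    px=np.atleast_2d(np.array(px,float))
    d=np.c_[(px[:,0]-K[0,2])/K[0,0],(px[:,1]-K[1,2])/K[1,1]]
    u=d.copy()
    for _ in range(20): u=d/(1+m["k1"]*(u**2).sum(1,keepdims=True))
    return P[:3,3],np.c_[u,np.ones(len(u))]@P[:3,:3].T
def plane(m,px,z):
    o,r=ray(m,px); return o+r*((z-o[2])/r[:,2])[:,None]
def proj(m,p):
    K=np.array(m["mtx"]);P=np.array(m["pose"])
    c=(np.atleast_2d(p)-P[:3,3])@P[:3,:3]; u=c[:,:2]/c[:,2:]
    u=u*(1+m["k1"]*(u**2).sum(1,keepdims=True))
    return np.c_[u[:,0]*K[0,0]+K[0,2],u[:,1]*K[1,1]+K[1,2]]
E
python3 - <<'E'
from h import *
for n in("top","scene"):
    m=cams.camera_model(n);im=cams.camera(n);cv2.imwrite(f"pics/{n}0.png",im)
    cv2.imwrite(f"pics/{n}0b.png",cv2.resize(im,(800,600),interpolation=cv2.INTER_CUBIC))
    print(n,np.round(m["mtx"],1).tolist(),m["k1"],np.round(m["pose"],3).tolist())
s=status.sense();print({k:np.round(v,3).tolist() for k,v in s.items()},robot.tcp_to_grasp)
E
```

```text
pics
top [[416.6, 0.0, 256.7], [0.0, 416.6, 188.2], [0.0, 0.0, 1.0]] -0.0973386581421765 [[0.008, -0.992, 0.122, 0.342], [-1.0, -0.01, -0.02, 0.094], [0.021, -0.122, -0.992, 1.248], [0.0, 0.0, 0.0, 1.0]]
scene [[356.1, 0.0, 257.3], [0.0, 356.1, 202.4], [0.0, 0.0, 1.0]] -0.07876257594032739 [[0.647, 0.444, -0.62, 1.176], [0.763, -0.378, 0.525, -0.507], [-0.001, -0.812, -0.583, 0.705], [0.0, 0.0, 0.0, 1.0]]
{'clock': 0.1, 'qpos': [62.618, 14.08, 89.318, 0.001, 76.702, -9.973], 'qvel': [-0.017, -0.167, -0.129, 0.084, -0.171, -0.036], 'joint_efforts': [-0.001, -43.067, -32.713, -0.0, 0.003, -0.0], 'position': [0.194, 0.62, 0.23], 'ee_rot': [[-0.954, 0.299, -0.001], [0.299, 0.954, -0.002], [0.0, -0.002, -1.0]], 'ft_force': [0.869, -0.342, 1.196], 'wrist_torque': [0.029, -0.003, -0.02], 'finger_force': 0.0, 'gripper_width': 0.085} -0.0187
```

View pics/top0b.png

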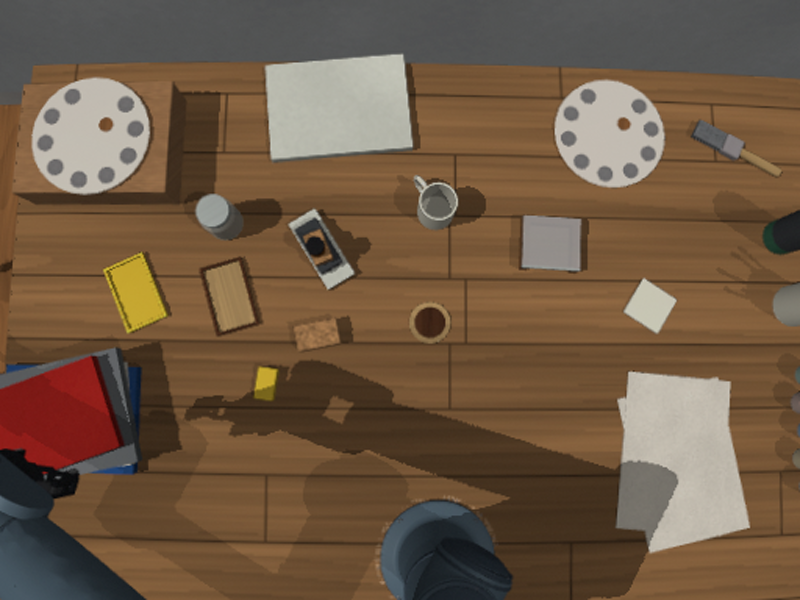

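View pics/scene0b.png

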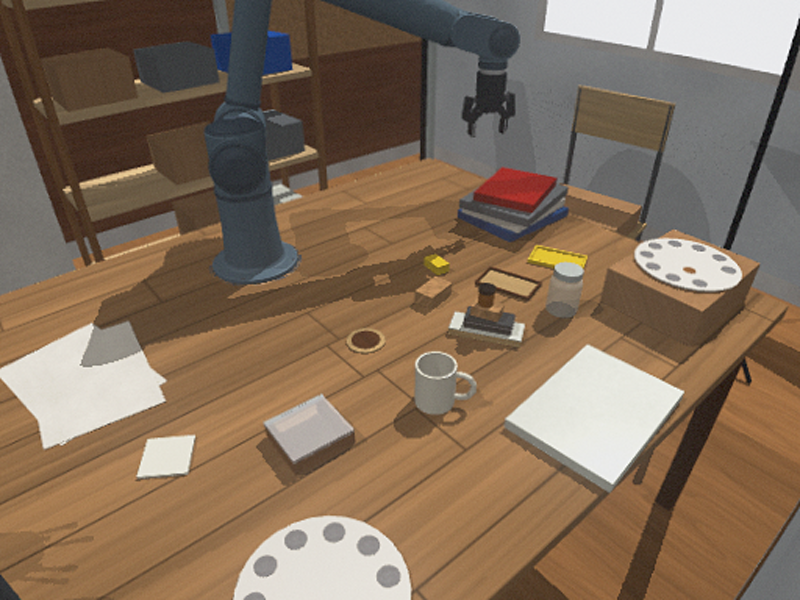

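Top view (800x600): stack at (318,248), jar cap (315,246); tray (229,296), coaster (430,322), bridge (551,243), tile (651,305). The mug is at (437,205) and the water jar at (218,215). Decoys: yellow tray, yellow block, and a larger cork block at (317,333).

```bash
python3 - <<'E'
from h import *
m=cams.camera_model("top")
def f(n,pts,z): print(n,np.round(plane(m,np.array(pts)*.64-0.18,z)*1000).astype(int)[:,:2].tolist())
f("jar",[(315,246)],.106)
f("panel",[(290,223),(316,210),(354,275),(328,288)],.018)
f("tray",[(200,267),(242,258),(259,325),(216,334)],.01)
f("coaster",[(430,322)],.004)
f("bridge front/back",[(521,269),(580,272),(581,218),(524,216)],.034)
f("tile",[(649,280),(676,297),(656,332),(625,309)],.006)
f("mug",[(437,205)],.085); f("water",[(214,210)],.105); f("bigcork",[(317,333)],.03)
m=cams.camera_model("wrist");print(np.round(m["mtx"],1).tolist(),m["k1"],np.round(m["pose"],3).tolist())
E
```

```text
jar [[568, 226]]
panel [[631, 286], [657, 236], [530, 160], [505, 209]]
tray [[544, 459], [563, 378], [433, 340], [415, 422]]
coaster [[443, 14]]
bridge front/back [[543, -158], [539, -272], [645, -277], [646, -165]]
tile [[529, -419], [496, -474], [426, -430], [471, -368]]
mug [[652, 6]]
water [[633, 411]]
bigcork [[418, 227]]
[[280.5, 0.0, 255.4], [0.0, 280.5, 191.3], [0.0, 0.0, 1.0]] -0.05736864747713135 [[0.3, 0.909, 0.291, 0.121], [0.954, -0.285, -0.094, 0.644], [-0.002, 0.305, -0.952, 0.373], [0.0, 0.0, 0.0, 1.0]]
```

```bash
python3 -m handwheel '[[366,-405,40,0,0,0.84,1],[366,-405,40,0,0,0.84,1],[366,-405,40,0,0,0.84,1],[366,-405,40,0,0,0.84,1],[366,-405,40,0,0,0.84,1],[366,-405,40,0,0,0.84,1],[366,-405,40,0,0,0.84,1],[366,-405,40,0,0,0.84,1]]'
python3 -c "
from rig import status;s=status.sense();print(s['position'],s['ee_rot'],s['qpos'])"
```

```text
clock: 0.9
position: [0.4535, 0.333, 0.2594]
ee_rot: [[-0.86, -0.511, -0.0], [-0.511, 0.86, -0.0], [0.0, 0.0, -1.0]]
ft_force: [1.2, 1.1, -0.6]
gripper_width: 0.0853
finger_force: 0.0
[0.45353506 0.33304815 0.25935495] [[-8.59559868e-01 -5.11034927e-01 -3.70262244e-04]
 [-5.11034933e-01  8.59559940e-01 -8.42317337e-05]
 [ 3.61307950e-04  1.16814723e-04 -9.99999928e-01]] [ 2.47456957e+01  1.04734448e+00  1.00600483e+02  4.59143941e-03
  7.83734590e+01 -9.59880222e+01]
```

```bash
python3 -m handwheel '[[100,-116,0,0,0,0,1],[100,-116,0,0,0,0,1],[100,-116,0,0,0,0,1],[100,-116,0,0,0,0,1],[100,-116,0,0,0,0,1],[100,-116,0,0,0,0,1]]'
python3 - <<'E'
from h import *
m=cams.camera_model("wrist");im=cams.camera("wrist");cv2.imwrite("pics/w1.png",im)
import pickle;pickle.dump(m,open("w1.pkl","wb"))
cv2.imwrite("pics/w1b.png",cv2.resize(im,(800,600),interpolation=cv2.INTER_CUBIC))
E
```

```text
clock: 1.5
position: [0.552, 0.2194, 0.2591]
ee_rot: [[-0.859, -0.512, -0.001], [-0.512, 0.859, 0.0], [0.001, 0.001, -1.0]]
ft_force: [-0.4, 0.3, 0.6]
gripper_width: 0.0855
finger_force: 0.0
```

View pics/w1b.png

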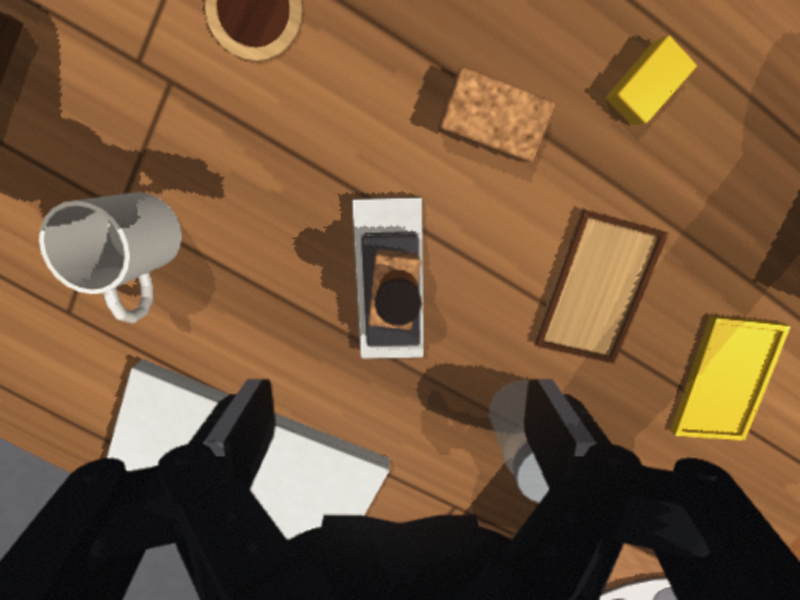

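Wrist view: jar cap (398,300), block under it (395,292), tin (392,290), panel corners (353,199), (422,198), (423,356), (361,358). The tray is at (600,285).

```bash
python3 - <<'E'
from h import *
import pickle
m=pickle.load(open("w1.pkl","rb"));im=cv2.imread("pics/w1.png")
def rect(n,mask,z,roi):
    x0,y0,x1,y1=[int(v*.64) for v in roi]; k=np.zeros_like(mask);k[y0:y1,x0:x1]=mask[y0:y1,x0:x1]
    cs=max(cv2.findContours(k,0,cv2.CHAIN_APPROX_NONE)[0],key=cv2.contourArea)
    w=(plane(m,cs[:,0,:],z)[:,:2]*1000).astype(np.float32)
    (c,s,a)=cv2.minAreaRect(w); b=cv2.boxPoints((c,s,a)); e=[b[1]-b[0],b[2]-b[1]]; e=max(e,key=np.linalg.norm)
    print(n,np.round(c,1),np.round(s,1),"yaw",round((np.degrees(np.arctan2(e[1],e[0]))+90)%180-90,1))
hsv=cv2.cvtColor(im,cv2.COLOR_BGR2HSV).astype(int);H,S,V=hsv[...,0],hsv[...,1],hsv[...,2]
u=lambda b:(b*255).astype(np.uint8)
roi=(340,190,440,365)
rect("panel",cv2.morphologyEx(u(((S<60)|(V<95))),cv2.MORPH_OPEN,np.ones((3,3))),.018,(352,196,430,362))
rect("white",u((S<50)&(V>140)),.018,roi)
rect("tin",cv2.morphologyEx(u((V<100)),cv2.MORPH_OPEN,np.ones((3,3))),.042,(363,225,422,352))
rect("cork",u((S>90)&(V>90)),.066,(368,240,420,335))
rect("cap",cv2.morphologyEx(u(V<45),cv2.MORPH_OPEN,np.ones((3,3))),.106,(368,265,425,330))
rect("tray",u((S>90)&(V<110)),.010,(532,200,670,365))
cv2.imwrite("pics/w1c.png",cv2.resize(im[115:240,200:450],(800,400),interpolation=cv2.INTER_CUBIC))
E
```

```text
panel [582.5 223.6] [151.2  67.2] yaw 30.8
white [541.6 200.7] [52.1 59.1] yaw -59.3
tin [595.  238.7] [70.1 46.5] yaw 27.1
cork [574.9 227.7] [62.9 35.6] yaw 23.7
cap [570.1 227.5] [32.2 28.9] yaw 47.2
tray [488.1 407.9] [136. 135.] yaw 16.8
```

View pics/w1c.png

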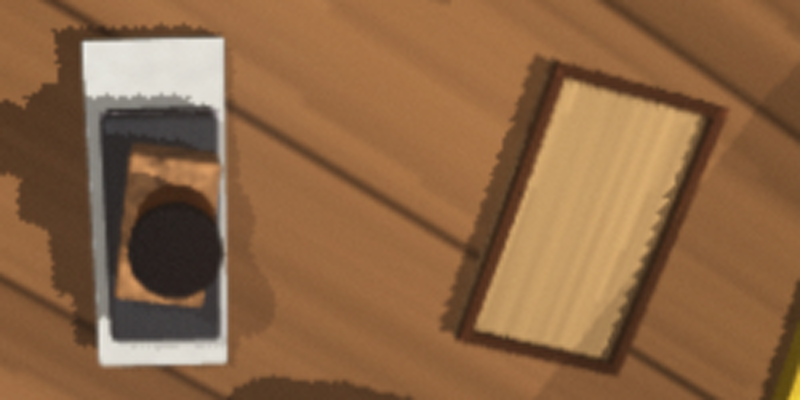

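The crop shows the corners clearly: panel (84,40), (224,38), (228,363), (100,365); tin (100,110), (215,108), (219,340), (112,341). The cork block is (132,150), (220,160), (204,307), (117,300), and the cap centre is (175,249).

```bash
cat >> h.py <<'E'
def quad(m,n,pts,z,s,off):
    w=plane(m,(np.array(pts)+.5)/s-.5+np.array(off),z)[:,:2]*1000
    (c,sz,a)=cv2.minAreaRect(w.astype(np.float32))
    e=[w[2]-w[1]+w[3]-w[0],w[1]-w[0]+w[2]-w[3]]; e=max(e,key=np.linalg.norm)
    print(n,np.round(w.mean(0),1),np.round(sz,1),"yaw",round((np.degrees(np.arctan2(e[1],e[0]))+90)%180-90,1))
E
python3 - <<'E'
from h import *
import pickle
m=pickle.load(open("w1.pkl","rb"))
q=lambda n,p,z:quad(m,n,p,z,3.2,(200,115))
q("panel",[(84,40),(224,38),(228,363),(100,365)],.018)
q("tin",[(100,110),(215,108),(219,340),(112,341)],.042)
q("block",[(132,150),(220,160),(204,307),(117,300)],.066)
q("tray",[(548,62),(724,106),(616,373),(458,338)],.01)
print(plane(m,(np.array([(175,249)])+.5)/3.2-.5+np.array((200,115)),.106))
E
```

```text
panel [582.2 227.2] [149.6  60.1] yaw 32.1
tin [582.8 229.3] [101.7  46.7] yaw 32.3
block [575.6 228.5] [61.5 35. ] yaw 24.8
tray [489.9 400.9] [134.2  84.9] yaw 18.3
[[0.56934147 0.22806187 0.106     ]]
```

```bash
python3 -m handwheel '[[17,8.5,0,0,0,0,1],[17,8.5,-50,0,0,0,1],[17,8.5,-100,0,0,0,1],[17,8.5,-140,0,0,0,1],[17,8.5,-150,0,0,0,1],[17,8.5,-150,0,0,0,1]]' 30
```

```text
clock: 2.15
position: [0.5682, 0.2281, 0.1083]
ee_rot: [[-0.859, -0.512, -0.003], [-0.512, 0.859, -0.001], [0.003, 0.001, -1.0]]
ft_force: [0.1, -0.2, 0.2]
gripper_width: 0.0853
finger_force: 0.0
```

```bash
python3 -m handwheel '[[1,0,-20,0,0,0,1],[1,0,-37,0,0,0,1],[1,0,-37,0,0,0,1],[1,0,-37,0,0,0,0.6],[1,0,-37,0,0,0,0.5],[1,0,-37,0,0,0,0.4],[1,0,-37,0,0,0,0.3],[1,0,-37,0,0,0,0.3]]' 30;  python3 -m handwheel '[[0,0,0,0,0,0,0.25],[0,0,0,0,0,0,0.25],[0,0,0,0,0,0,0.25],[0,0,0,0,0,0,0.25]]' 30
```

```text
clock: 2.95
position: [0.5713, 0.2276, 0.0735]
ee_rot: [[-0.86, -0.511, 0.001], [-0.511, 0.86, 0.001], [-0.002, -0.0, -1.0]]
ft_force: [-0.2, 1.3, 4.3]
gripper_width: 0.0327
finger_force: 29.6
clock: 3.35
position: [0.5713, 0.2277, 0.0735]
ee_rot: [[-0.86, -0.511, 0.001], [-0.511, 0.86, 0.001], [-0.001, -0.0, -1.0]]
ft_force: [-1.8, 1.2, 5.0]
gripper_width: 0.0328
finger_force: 29.7
```

```bash
python3 -m handwheel '[[0,0,20,0,0,0,0.25],[0,0,50,0,0,0,0.25],[0,0,100,0,0,0,0.25],[0,0,150,0,0,0,0.25],[-20,-40,180,0,0,0,0.25],[-50,-80,180,0,0,0,0.25],[-70,-120,180,0,0,0,0.25],[-90,-160,180,0,0,0,0.25]]';  python3 -m handwheel '[[-30,-40,0,0,0,0,0.25],[-38,-54,0,0,0,0,0.25],[-38,-54,0,0,0,0,0.25],[-38,-54,0,0,0,0,0.25]]'
python3 - <<'E'
from h import *
m=cams.camera_model("wrist");im=cams.camera("wrist");cv2.imwrite("pics/w2.png",im)
import pickle;pickle.dump(m,open("w2.pkl","wb"))
print(status.sense()["position"])
cv2.imwrite("pics/w2b.png",cv2.resize(im,(800,600),interpolation=cv2.INTER_CUBIC))
E
```

```text
clock: 4.15
position: [0.4793, 0.0659, 0.2521]
ee_rot: [[-0.859, -0.511, -0.0], [-0.511, 0.859, -0.001], [0.001, -0.0, -1.0]]
ft_force: [0.8, -0.9, 0.2]
gripper_width: 0.0331
finger_force: 29.9
clock: 4.55
position: [0.4428, 0.0133, 0.2523]
ee_rot: [[-0.86, -0.51, -0.0], [-0.51, 0.86, 0.0], [-0.0, 0.0, -1.0]]
ft_force: [0.1, -0.2, -1.1]
gripper_width: 0.0329
finger_force: 30.0
[0.44299033 0.01369582 0.25232479]
```

View pics/w2b.png

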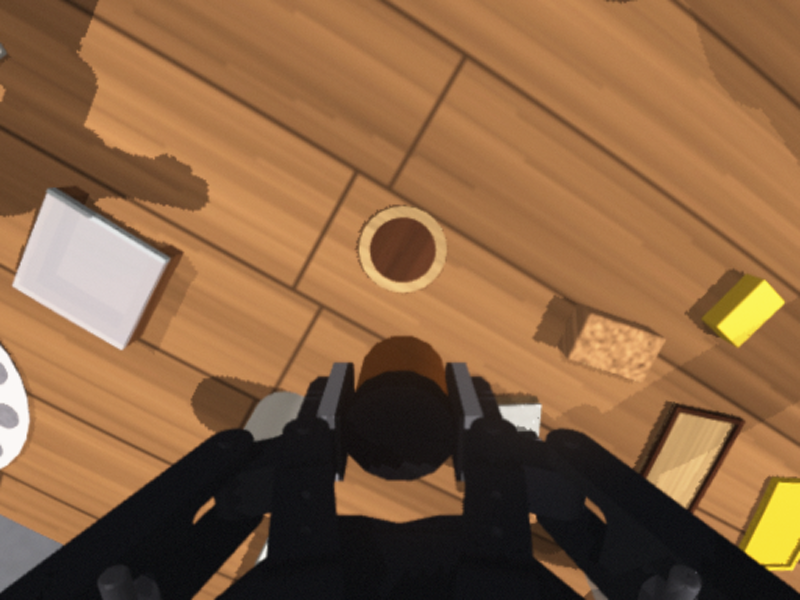

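The coaster ring is at (402,248), and the jar is held upright at (400,420). Bridge deck corners are (50,188), (168,262), (123,350), (13,286).

```bash
python3 - <<'E'
from h import *
import pickle
m=pickle.load(open("w2.pkl","rb"))
f=lambda p,z:np.round(plane(m,(np.array(p)+.5)/1.5625-.5,z)*1000,1)[:,:2].tolist()
print("coaster",f([(402,248.5),(357,248),(447,248),(402,204),(402,293)],.004))
print("bridge",f([(50,188),(168,262),(123,350),(13,286)],.034))
print("cap top",f([(400,430)],.252+.0325),"body btm",f([(400,337)],.245))
E
```

```text
coaster [[442.2, 15.3], [462.5, -19.9], [421.0, 50.1], [408.1, -5.0], [478.3, 36.8]]
bridge [[541.3, -267.5], [548.8, -154.6], [648.9, -161.3], [643.3, -273.0]]
cap top [[442.1, 12.8]] body btm [[430.8, 6.2]]
```

```bash
python3 -m handwheel '[[0.5,2.5,-50,0,0,0,0.25],[0.5,2.5,-100,0,0,0,0.25],[0.5,2.5,-150,0,0,0,0.25],[0.5,2.5,-200,0,0,0,0.25],[0.5,2.5,-225,0,0,0,0.25],[0.5,2.5,-235,0,0,0,0.25],[0.5,2.5,-237,0,0,0,0.25],[0.5,2.5,-238,0,0,0,0.25]]';  python3 -m handwheel '[[0,0,-1,0,0,0,0.25],[0,0,-2,0,0,0,0.25],[0,0,-2,0,0,0,0.25]]'
```

```text
clock: 5.4
position: [0.4448, 0.0159, 0.0156]
ee_rot: [[-0.859, -0.512, 0.002], [-0.512, 0.859, -0.001], [-0.002, -0.002, -1.0]]
ft_force: [0.1, -0.5, -0.1]
gripper_width: 0.0327
finger_force: 30.0
clock: 5.7
position: [0.4439, 0.0157, 0.0133]
ee_rot: [[-0.86, -0.511, 0.002], [-0.511, 0.86, -0.0], [-0.001, -0.001, -1.0]]
ft_force: [-0.5, -0.4, 0.0]
gripper_width: 0.0328
finger_force: 30.0
```

```bash
python3 -m handwheel '[[0,0,-1,0,0,0,0.25],[0,0,-1,0,0,0,0.25]]';  python3 -m handwheel '[[0,0,-1,0,0,0,0.25],[0,0,-1,0,0,0,0.25]]'
```

```text
clock: 5.9
position: [0.4433, 0.0157, 0.0117]
ee_rot: [[-0.86, -0.511, 0.0], [-0.511, 0.86, -0.0], [-0.0, -0.0, -1.0]]
ft_force: [0.2, -0.3, -0.1]
gripper_width: 0.0329
finger_force: 30.0
clock: 6.1
position: [0.4437, 0.0159, 0.0113]
ee_rot: [[-0.86, -0.511, 0.0], [-0.511, 0.86, 0.0], [-0.0, 0.0, -1.0]]
ft_force: [-2.4, 0.9, 7.2]
gripper_width: 0.0327
finger_force: 30.4
```

```bash
python3 -m handwheel '[[0,0,0.5,0,0,0,0.5],[0,0,0.5,0,0,0,0.6],[0,0,0.5,0,0,0,0.8],[0,0,0.5,0,0,0,1],[0,0,20,0,0,0,1],[0,0,60,0,0,0,1],[0,0,110,0,0,0,1],[0,0,160,0,0,0,1]]';  python3 -m handwheel '[[40,60,50,0,0,0,1],[70,110,80,0,0,0,1],[100,160,80,0,0,0,1],[115,200,80,0,0,0,1],[115,205,80,0,0,0,1],[115,205,80,0,0,0,1],[115,205,80,0,0,0,1]]'
python3 - <<'E'
from h import *
m=cams.camera_model("wrist");im=cams.camera("wrist");cv2.imwrite("pics/w3.png",im)
import pickle;pickle.dump(m,open("w3.pkl","wb"))
print(status.sense()["position"])
cv2.imwrite("pics/w3b.png",cv2.resize(im[60:360,100:500],(800,600),interpolation=cv2.INTER_CUBIC))
E
```

```text
clock: 6.9
position: [0.4425, 0.0159, 0.1718]
ee_rot: [[-0.86, -0.511, -0.001], [-0.511, 0.86, 0.0], [0.001, 0.001, -1.0]]
ft_force: [1.1, -1.0, -0.4]
gripper_width: 0.0856
finger_force: 0.0
clock: 7.6
position: [0.5582, 0.2217, 0.2499]
ee_rot: [[-0.859, -0.513, -0.001], [-0.513, 0.859, -0.0], [0.001, 0.0, -1.0]]
ft_force: [0.5, -0.5, -0.9]
gripper_width: 0.0855
finger_force: 0.0
[0.55784658 0.22070129 0.24979461]
```

View pics/w3b.png

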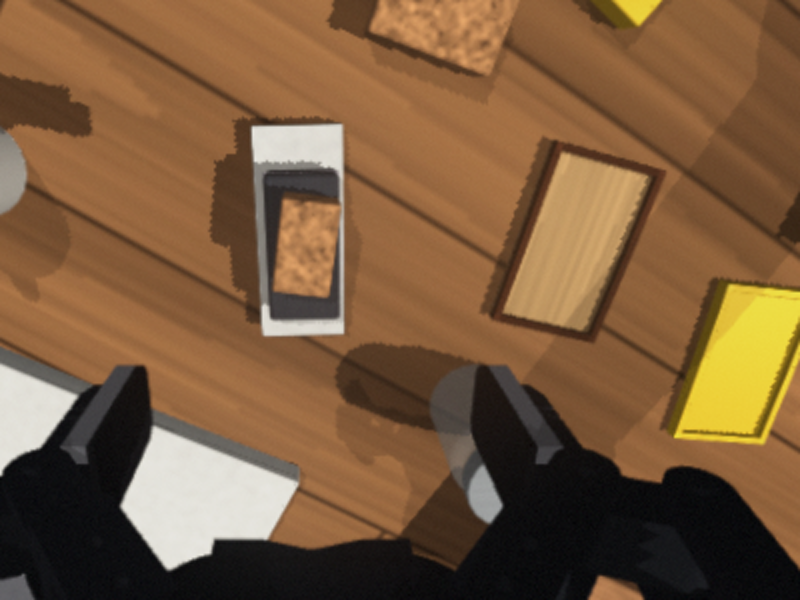

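The block now shows fully at about (307,247), and the tin (303,245) and panel (300,230) are undisturbed.

```bash
python3 - <<'E'
from h import *
import pickle
m=pickle.load(open("w3.pkl","rb"))
q=lambda n,p,z:quad(m,n,p,z,2,(100,60))
q("panel",[(251,126),(343,125),(344,334),(262,335)],.018)
q("tin",[(266,170),(337,171),(338,317),(271,319)],.042)
q("block",[(284,193),(340,203),(329,298),(273,291)],.066)
q("tray",[(555,142),(664,172),(594,340),(492,318)],.01)
E
```

```text
panel [582.4 226.8] [149.8  60.1] yaw 32.1
tin [582.3 229.4] [100.9  45.5] yaw 31.7
block [575.2 228. ] [62.3 35.2] yaw 24.4
tray [489.6 402. ] [132.8  83. ] yaw 17.3
```

```bash
python3 -m handwheel '[[17.5,7.5,-30,0,0,-0.11,1],[17.5,7.5,-80,0,0,-0.11,1],[17.5,7.5,-130,0,0,-0.11,1],[17.5,7.5,-170,0,0,-0.11,1],[17.5,7.5,-195,0,0,-0.11,1],[17.5,7.5,-203,0,0,-0.11,1],[17.5,7.5,-203,0,0,-0.11,1]]' 30
```

```text
clock: 8.35
position: [0.5749, 0.227, 0.0467]
ee_rot: [[-0.911, -0.412, -0.002], [-0.412, 0.911, -0.001], [0.002, 0.0, -1.0]]
ft_force: [-0.3, 0.0, 0.6]
gripper_width: 0.0852
finger_force: 0.0
```

```bash
python3 -m handwheel '[[0,1,0,0,0,0,0.6],[0,1,0,0,0,0,0.5],[0,1,0,0,0,0,0.4],[0,1,0,0,0,0,0.3],[0,1,0,0,0,0,0.25],[0,1,0,0,0,0,0.25],[0,1,0,0,0,0,0.25]]' 30
python3 -m handwheel '[[0,0,5,0,0,0,0.25],[0,0,20,0,0,0,0.25],[0,0,60,0,0,0,0.25],[0,0,110,0,0,0,0.25],[0,0,160,0,0,0,0.25]]'
```

```text
clock: 9.05
position: [0.5768, 0.2296, 0.0492]
ee_rot: [[-0.91, -0.414, 0.002], [-0.414, 0.91, 0.0], [-0.002, -0.001, -1.0]]
ft_force: [-0.6, 0.4, 6.2]
gripper_width: 0.0355
finger_force: 32.1
clock: 9.55
position: [0.5751, 0.2292, 0.2096]
ee_rot: [[-0.91, -0.414, -0.001], [-0.414, 0.91, -0.0], [0.001, 0.0, -1.0]]
ft_force: [0.6, 0.1, -0.1]
gripper_width: 0.035
finger_force: 31.4
```

```bash
python3 -m handwheel '[[-7,-46,40,0,0,-0.14,0.25],[-14,-92,40,0,0,-0.28,0.25],[-21,-138,40,0,0,-0.42,0.25],[-28,-184,40,0,0,-0.56,0.25],[-35,-230,40,0,0,-0.7,0.25],[-42,-276,40,0,0,-0.84,0.25],[-49,-322,40,0,0,-0.96,0.25],[-56,-368,40,0,0,-0.96,0.25]]'
python3 -m handwheel '[[-7,-46,0,0,0,0,0.25],[-14,-92,0,0,0,0,0.25],[-21,-138,0,0,0,0,0.25],[-28,-184,0,0,0,0,0.25],[-35,-230,0,0,0,0,0.25],[-39,-270,0,0,0,0,0.25],[-39,-280,0,0,0,0,0.25],[-39,-280,0,0,0,0,0.25]]'
python3 - <<'E'
from h import *
m=cams.camera_model("wrist");im=cams.camera("wrist");cv2.imwrite("pics/w4.png",im)
import pickle;pickle.dump(m,open("w4.pkl","wb"))
s=status.sense();print(s["position"],s["qpos"])
cv2.imwrite("pics/w4b.png",cv2.resize(im,(800,600),interpolation=cv2.INTER_CUBIC))
E
```

```text
clock: 10.35
position: [0.519, -0.1404, 0.2486]
ee_rot: [[-0.86, 0.51, 0.001], [0.51, 0.86, -0.0], [-0.001, 0.0, -1.0]]
ft_force: [0.1, -0.5, -0.2]
gripper_width: 0.0357
finger_force: 31.4
clock: 11.15
position: [0.4803, -0.4197, 0.2479]
ee_rot: [[-0.86, 0.511, 0.0], [0.511, 0.86, 0.0], [-0.0, 0.0, -1.0]]
ft_force: [0.4, 0.7, -0.6]
gripper_width: 0.0354
finger_force: 31.4
[ 0.48067394 -0.41837121  0.24774223] [-5.12230810e+01  1.16307461e+01  9.03401780e+01  2.46800224e-02
  7.80591089e+01 -1.10615808e+02]
```

View pics/w4b.png

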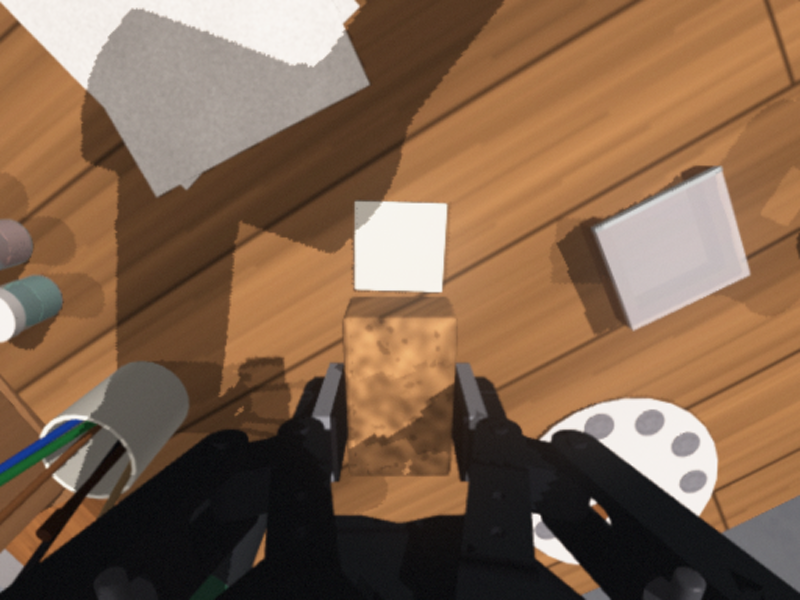

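The tile is at (400,247) and the block is held straight, its top spanning x 344..456 and y 318..475. The bridge deck corners are (593,228), (721,166), (749,273), (632,329).

```bash
python3 - <<'E'
from h import *
import pickle
m=pickle.load(open("w4.pkl","rb"))
q=lambda n,p,z:quad(m,n,p,z,1.5625,(0,0))
q("tile",[(355,201),(447,203),(443,293),(355,291)],.006)
q("block",[(344,318),(456,318),(450,475),(347,475)],.265)
q("bridge",[(593,228),(721,166),(749,273),(632,329)],.034)
f=lambda p,z:np.round(plane(m,(np.array(p)+.5)/1.5625-.5,z)*1000,1)[:,:2].tolist()
print(f([(593,228),(721,166),(749,273),(632,329)],.034))
E
```

```text
tile [ 480.  -417.6] [80.8 81.3] yaw -32.0
block [ 479.4 -418. ] [36.  58.6] yaw -31.2
bridge [ 595.1 -215.9] [112.9 101.2] yaw 86.7
[[541.4, -269.5], [548.4, -156.8], [648.1, -163.3], [642.5, -274.2]]
```

```bash
python3 -m handwheel '[[0.5,0.5,-50,0,0,0,0.25],[0.5,0.5,-100,0,0,0,0.25],[0.5,0.5,-150,0,0,0,0.25],[0.5,0.5,-200,0,0,0,0.25],[0.5,0.5,-220,0,0,0,0.25],[0.5,0.5,-231,0,0,0,0.25],[0.5,0.5,-233,0,0,0,0.25],[0.5,0.5,-233,0,0,0,0.25]]';  python3 -m handwheel '[[0,0,-1,0,0,0,0.25],[0,0,-1,0,0,0,0.25]]'
```

```text
clock: 12.0
position: [0.4824, -0.4185, 0.0163]
ee_rot: [[-0.861, 0.508, 0.002], [0.508, 0.861, -0.002], [-0.003, -0.001, -1.0]]
ft_force: [-0.5, 0.1, -0.0]
gripper_width: 0.0354
finger_force: 31.4
clock: 12.2
position: [0.482, -0.4189, 0.0151]
ee_rot: [[-0.861, 0.509, 0.002], [0.509, 0.861, -0.002], [-0.003, -0.001, -1.0]]
ft_force: [-0.3, 0.2, -0.7]
gripper_width: 0.0352
finger_force: 31.4
```

```bash
python3 -m handwheel '[[-0.5,0.5,-1,0,0,0,0.25],[-1,0.5,-1.5,0,0,0,0.25]]';  python3 -m handwheel '[[0,0,-1,0,0,0,0.25],[0,0,-1.5,0,0,0,0.25]]'
```

```text
clock: 12.4
position: [0.4809, -0.4182, 0.0131]
ee_rot: [[-0.861, 0.509, 0.002], [0.509, 0.861, -0.001], [-0.002, -0.0, -1.0]]
ft_force: [1.8, 2.1, 5.3]
gripper_width: 0.0352
finger_force: 32.1
clock: 12.6
position: [0.4809, -0.4182, 0.0131]
ee_rot: [[-0.861, 0.509, 0.0], [0.509, 0.861, -0.0], [-0.0, 0.0, -1.0]]
ft_force: [-4.6, 5.8, 17.0]
gripper_width: 0.0351
finger_force: 33.4
```

```bash
python3 -m handwheel '[[0,0,1,0,0,0,0.6],[0,0,1,0,0,0,0.8],[0,0,1,0,0,0,1],[0,0,20,0,0,0,1],[0,0,70,0,0,0,1],[0,0,120,0,0,0,1],[0,0,170,0,0,0,1],[8,40,200,0,0,0.14,1]]'
python3 -m handwheel '[[7,46,30,0,0,0.14,1],[14,92,40,0,0,0.28,1],[21,138,40,0,0,0.42,1],[28,184,40,0,0,0.56,1],[35,230,40,0,0,0.7,1],[42,276,40,0,0,0.84,1],[49,322,40,0,0,0.95,1],[56,368,40,0,0,0.95,1]]'
python3 -m handwheel '[[7,46,0,0,0,0,1],[14,92,0,0,0,0,1],[21,138,0,0,0,0,1],[28,184,0,0,0,0,1],[28,230,0,0,0,0,1],[28,230,0,0,0,0,1],[28,230,0,0,0,0,1]]'
python3 - <<'E'
from h import *
m=cams.camera_model("wrist");im=cams.camera("wrist");cv2.imwrite("pics/w5.png",im)
import pickle;pickle.dump(m,open("w5.pkl","wb"))
s=status.sense();print(s["position"],s["ee_rot"])
cv2.imwrite("pics/w5b.png",cv2.resize(im[60:360,100:500],(800,600),interpolation=cv2.INTER_CUBIC))
E
```

```text
clock: 13.4
position: [0.4886, -0.3823, 0.2153]
ee_rot: [[-0.923, 0.385, 0.005], [0.385, 0.923, -0.007], [-0.007, -0.004, -1.0]]
ft_force: [1.6, 0.1, 0.5]
gripper_width: 0.0854
finger_force: 0.0
clock: 14.2
position: [0.5439, -0.0084, 0.2499]
ee_rot: [[-0.848, -0.529, -0.0], [-0.529, 0.848, 0.0], [0.0, 0.0, -1.0]]
ft_force: [0.5, 0.4, 0.2]
gripper_width: 0.0853
finger_force: 0.0
clock: 14.9
position: [0.5717, 0.2206, 0.2495]
ee_rot: [[-0.848, -0.53, -0.001], [-0.53, 0.848, -0.001], [0.001, 0.0, -1.0]]
ft_force: [0.4, -0.0, -0.4]
gripper_width: 0.0853
finger_force: 0.0
[0.5719222  0.21957788 0.24959375] [[-8.49101210e-01 -5.28229518e-01 -8.44109957e-04]
 [-5.28229220e-01  8.49101629e-01 -5.61418416e-04]
 [ 1.01329292e-03 -3.08175121e-05 -9.99999486e-01]]
```

View pics/w5b.png

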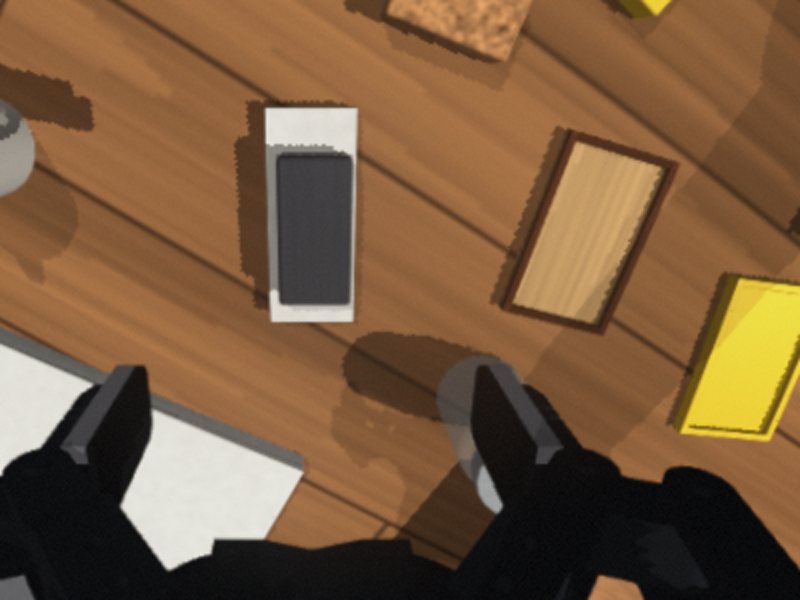

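The tin is clear on the panel at (315,229), and the tray is at (589,233).

```bash
python3 - <<'E'
from h import *
import pickle
m=pickle.load(open("w5.pkl","rb"))
q=lambda n,p,z:quad(m,n,p,z,2,(100,60))
q("panel",[(265,107),(357,108),(354,322),(271,322)],.018)
q("tin",[(278,154),(352,155),(350,305),(278,303)],.042)
q("tray",[(570,129),(678,165),(605,333),(502,307)],.01)
E
```

```text
panel [582.4 227.2] [151.   60.2] yaw 32.4
tin [583.1 229.6] [99.8 48.4] yaw 31.7
tray [489.2 402.4] [133.6  84.6] yaw 17.5
```

```bash
python3 -m handwheel '[[11,10,-50,0,0,0,1],[11,10,-100,0,0,0,1],[11,10,-150,0,0,0,1],[11,10,-195,0,0,0,1],[11,10,-217,0,0,0,1],[11,10,-224,0,0,0,1],[11,10,-224,0,0,0,1],[11,10,-224,0,0,0,1]]' 30
python3 -m handwheel '[[0,0,0,0,0,0,0.7],[0,0,0,0,0,0,0.6],[0,0,0,0,0,0,0.5],[0,0,0,0,0,0,0.4],[0,0,0,0,0,0,0.4],[0,0,0,0,0,0,0.4]]' 40
```

```text
clock: 15.75
position: [0.5849, 0.2294, 0.0282]
ee_rot: [[-0.85, -0.527, 0.003], [-0.527, 0.85, 0.001], [-0.003, -0.001, -1.0]]
ft_force: [-0.1, -0.8, 0.2]
gripper_width: 0.0855
finger_force: 0.0
clock: 16.35
position: [0.5842, 0.2301, 0.0277]
ee_rot: [[-0.849, -0.528, 0.002], [-0.528, 0.849, 0.0], [-0.002, -0.001, -1.0]]
ft_force: [-0.9, -0.6, 6.2]
gripper_width: 0.0468
finger_force: 42.9
```

```bash
python3 -m handwheel '[[0,0,10,0,0,0,0.4],[0,0,50,0,0,0,0.4],[0,0,100,0,0,0,0.4],[-20,40,110,0,0,-0.12,0.4],[-40,80,110,0,0,-0.25,0.4],[-60,120,110,0,0,-0.25,0.4],[-80,155,110,0,0,-0.25,0.4],[-94.5,172,110,0,0,-0.25,0.4]]'
python3 -m handwheel '[[0,0,-50,0,0,0,0.4],[0,0,-90,0,0,0,0.4],[0,0,-112,0,0,0,0.4],[0,0,-120,0,0,0,0.4],[0,0,-120,0,0,0,0.4],[0,0,-120,0,0,0,0.4]]'
```

```text
clock: 17.15
position: [0.4867, 0.4042, 0.1363]
ee_rot: [[-0.953, -0.304, -0.0], [-0.304, 0.953, 0.0], [0.0, 0.001, -1.0]]
ft_force: [1.3, 0.4, -1.1]
gripper_width: 0.0469
finger_force: 42.1
clock: 17.75
position: [0.4891, 0.4021, 0.017]
ee_rot: [[-0.953, -0.302, 0.001], [-0.302, 0.953, 0.001], [-0.001, 0.0, -1.0]]
ft_force: [0.0, 0.5, -0.6]
gripper_width: 0.047
finger_force: 42.1
```

```bash
python3 -m handwheel '[[0,0,-1,0,0,0,0.4],[0,0,-2,0,0,0,0.4],[0,0,-3,0,0,0,0.4],[0,0,-3,0,0,0,0.4]]'
```

```text
clock: 18.15
position: [0.489, 0.402, 0.0147]
ee_rot: [[-0.953, -0.302, 0.0], [-0.302, 0.953, -0.0], [-0.0, -0.0, -1.0]]
ft_force: [-4.0, -3.1, 7.3]
gripper_width: 0.047
finger_force: 43.0
```

```bash
python3 -m handwheel '[[0,0,1,0,0,0,0.6],[0,0,1,0,0,0,0.75],[0,0,1,0,0,0,0.75],[0,0,20,0,0,0,0.8],[0,0,70,0,0,0,1],[0,0,120,0,0,0,1],[10,-40,160,0,0,0.13,1],[20,-80,200,0,0,0.26,1]]'
python3 -m handwheel '[[10,-45,30,0,0,0,1],[20,-90,40,0,0,0,1],[35,-119,40,0,0,0,1],[35,-119,40,0,0,0,1],[35,-119,40,0,0,0,1]]'
python3 - <<'E'
from h import *
m=cams.camera_model("wrist");im=cams.camera("wrist");cv2.imwrite("pics/w6.png",im)
import pickle;pickle.dump(m,open("w6.pkl","wb"))
s=status.sense();print(s["position"],s["ee_rot"])
cv2.imwrite("pics/w6b.png",cv2.resize(im[60:360,100:500],(800,600),interpolation=cv2.INTER_CUBIC))
E
```

```text
clock: 18.95
position: [0.5061, 0.332, 0.2048]
ee_rot: [[-0.84, -0.543, 0.001], [-0.543, 0.84, 0.001], [-0.001, -0.0, -1.0]]
ft_force: [1.1, -0.2, -0.7]
gripper_width: 0.0852
finger_force: 0.0
clock: 19.45
position: [0.5411, 0.2127, 0.2425]
ee_rot: [[-0.845, -0.535, -0.001], [-0.535, 0.845, 0.0], [0.0, 0.001, -1.0]]
ft_force: [-0.6, 0.1, 0.6]
gripper_width: 0.0851
finger_force: 0.0
[0.54071017 0.21341889 0.24229955] [[-8.44026107e-01 -5.36301226e-01 -9.61947595e-04]
 [-5.36301617e-01  8.44026386e-01  1.87561612e-04]
 [ 7.11319631e-04  6.74200948e-04 -9.99999520e-01]]
```

View pics/w6b.png

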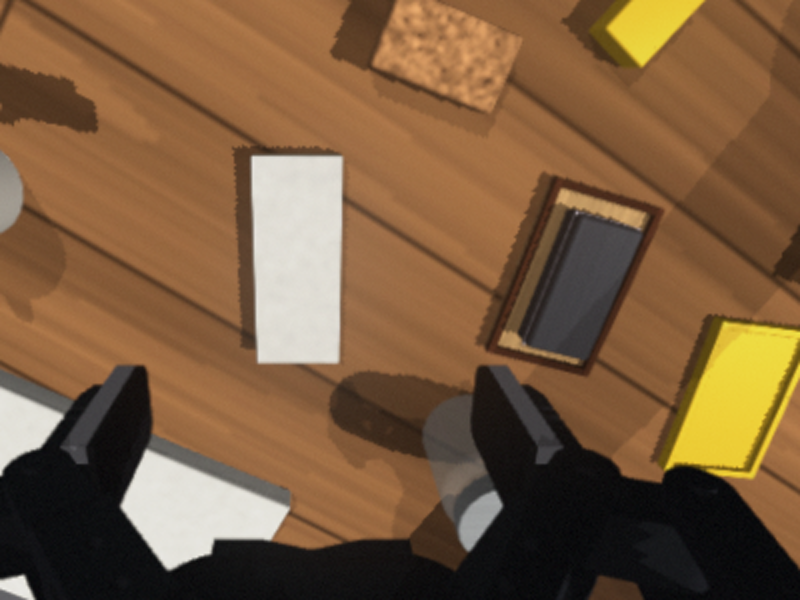

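The tin lies in the tray, and the bare panel spans (250,155)-(343,155)-(340,363)-(258,363).

```bash
python3 - <<'E'
from h import *
import pickle
m=pickle.load(open("w6.pkl","rb"))
q=lambda n,p,z:quad(m,n,p,z,2,(100,60))
q("panel",[(250,155),(343,155),(340,363),(258,363)],.018)
q("tin",[(578,209),(645,230),(582,363),(523,346)],.029)
q("tray",[(556,178),(662,209),(588,375),(487,349)],.01)
E
```

```text
panel [582.  227.2] [150.5  60.4] yaw 32.6
tin [489.8 399.4] [102.8  50.2] yaw 17.1
tray [489.3 402.2] [133.6  83.8] yaw 17.4
```

```bash
python3 -m handwheel '[[3.5,-10.4,-50,0,0,0,1],[3.5,-10.4,-100,0,0,0,1],[3.5,-10.4,-150,0,0,0,1],[3.5,-10.4,-195,0,0,0,1],[3.5,-10.4,-220,0,0,0,1],[3.5,-10.4,-234,0,0,0,1],[3.5,-10.4,-236,0,0,0,1],[3.5,-10.4,-236,0,0,0,1]]' 60
python3 -m handwheel '[[0,0,-1,0,0,0,0.8],[0,0,-1,0,0,0,0.7],[0,0,-1,0,0,0,0.6],[0,0,-1,0,0,0,0.5],[0,0,-1,0,0,0,0.5],[0,0,-1,0,0,0,0.5]]' 60
```

```text
clock: 20.3
position: [0.5452, 0.2035, 0.0077]
ee_rot: [[-0.843, -0.537, 0.001], [-0.537, 0.843, 0.0], [-0.001, -0.001, -1.0]]
ft_force: [-0.5, 0.1, 0.5]
gripper_width: 0.0856
finger_force: 0.0
clock: 20.9
position: [0.546, 0.2031, 0.0081]
ee_rot: [[-0.844, -0.537, 0.003], [-0.537, 0.844, 0.001], [-0.003, -0.001, -1.0]]
ft_force: [-1.6, 0.1, 5.8]
gripper_width: 0.0577
finger_force: 64.3
```

```bash
python3 -m handwheel '[[0,0,10,0,0,0,0.5],[0,0,50,0,0,0,0.5],[0,0,100,0,0,0,0.5],[0,0,150,0,0,0,0.5],[-20,-40,170,0,0,-0.12,0.5],[-36,-80,170,0,0,-0.24,0.5],[-52,-120,170,0,0,-0.36,0.5],[-68,-165,170,0,0,-0.48,0.5]]'
python3 -m handwheel '[[-15,-45,0,0,0,-0.08,0.5],[-30,-90,0,0,0,-0.144,0.5],[-45,-135,0,0,0,-0.144,0.5],[-60,-180,0,0,0,-0.144,0.5],[-76,-225,0,0,0,-0.144,0.5],[-76,-242,0,0,0,-0.144,0.5],[-76,-242,0,0,0,-0.144,0.5],[-76,-242,0,0,0,-0.144,0.5]]'
python3 - <<'E'
from h import *
import pickle
m=cams.camera_model("top");im=cams.camera("top");cv2.imwrite("pics/t7.png",im)
mw=cams.camera_model("wrist");iw=cams.camera("wrist");cv2.imwrite("pics/w7.png",iw);pickle.dump(mw,open("w7.pkl","wb"))
s=status.sense();print(s["position"],s["ee_rot"])
cv2.imwrite("pics/c7.png",np.hstack([cv2.resize(im[90:330,250:450],(400,480),interpolation=cv2.INTER_CUBIC),cv2.resize(iw[:,100:412],(390,480))]))
E
```

```text
clock: 21.7
position: [0.4757, 0.0368, 0.1768]
ee_rot: [[-0.997, -0.083, 0.002], [-0.083, 0.997, -0.0], [-0.002, -0.001, -1.0]]
ft_force: [0.3, -1.0, -1.0]
gripper_width: 0.0577
finger_force: 64.9
clock: 22.5
position: [0.4006, -0.2037, 0.176]
ee_rot: [[-0.998, 0.058, 0.0], [0.058, 0.998, 0.0], [-0.0, 0.0, -1.0]]
ft_force: [0.4, 0.1, -0.8]
gripper_width: 0.0576
finger_force: 64.9
[ 0.40082601 -0.20293535  0.17571355] [[-9.98436340e-01  5.59003264e-02 -1.66743504e-04]
 [ 5.59002337e-02  9.98436226e-01  5.16670426e-04]
 [ 1.95364800e-04  5.06541529e-04 -9.99999853e-01]]
```

View pics/c7.png

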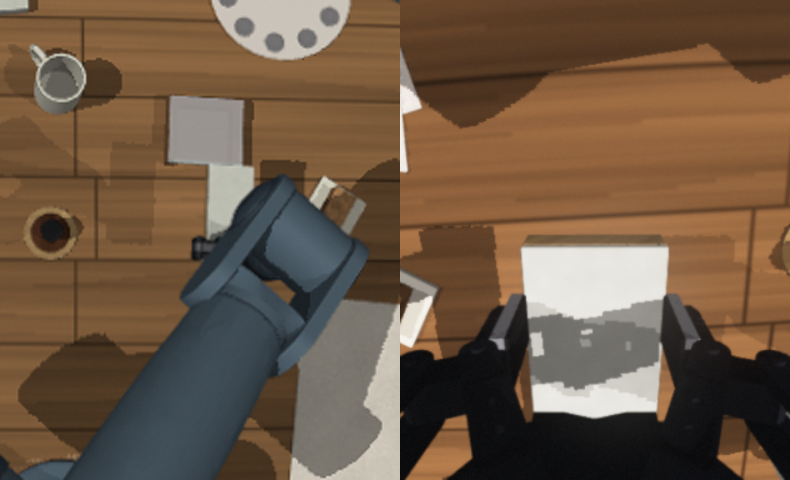

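```bash
python3 -m handwheel '[[0.5,-1,-50,0,0,0,0.5],[0.5,-1,-100,0,0,0,0.5],[0.5,-1,-140,0,0,0,0.5],[0.5,-1,-160,0,0,0,0.5],[0.5,-1,-166,0,0,0,0.5],[0.5,-1,-166,0,0,0,0.5],[0.5,-1,-166,0,0,0,0.5]]'
```

```text
clock: 23.3
position: [0.4021, -0.2049, 0.0106]
ee_rot: [[-0.998, 0.056, 0.001], [0.056, 0.998, -0.001], [-0.001, -0.001, -1.0]]
ft_force: [0.3, 0.3, -1.2]
gripper_width: 0.0581
finger_force: 64.9
```

```bash
python3 - <<'E'
from h import *
m=cams.camera_model("scene");im=cams.camera("scene");cv2.imwrite("pics/s8.png",im)
cv2.imwrite("pics/s8b.png",cv2.resize(im[190:350,60:320],(780,480),interpolation=cv2.INTER_CUBIC))
print(status.sense()["position"])
E
```

```text
[ 0.40209829 -0.20514068  0.01074785]
```

View pics/s8b.png

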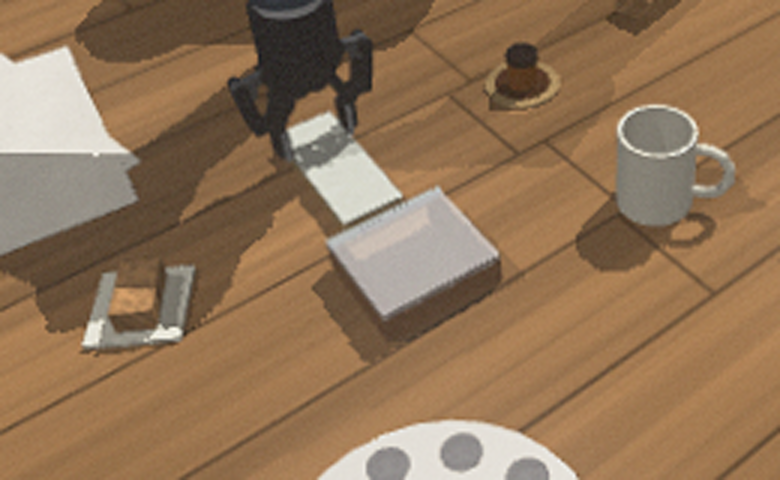

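The panel is lined up before the opening, with the jar upright on the coaster and the block on the tile.

```bash
python3 -m handwheel '[[15,-1,0,0,0,0,0.5],[30,-1.5,0,0,0,0,0.5],[45,-2,0,0,0,0,0.5],[60,-3,0,0,0,0,0.5],[75,-3.5,0,0,0,0,0.5],[90,-4.5,0,0,0,0,0.5],[102,-5,0,0,0,0,0.5],[102,-5,0,0,0,0,0.5]]'
python3 -m handwheel '[[0,0,-1,0,0,0,0.5],[0,0,-2,0,0,0,0.5],[0,0,-2.5,0,0,0,0.5],[0,0,-2.5,0,0,0,0.5]]'
```

```text
clock: 24.15
position: [0.5049, -0.2106, 0.0108]
ee_rot: [[-0.998, 0.057, 0.002], [0.057, 0.998, -0.001], [-0.002, -0.001, -1.0]]
ft_force: [-0.2, -1.5, -1.1]
gripper_width: 0.0574
finger_force: 64.9
clock: 24.55
position: [0.5027, -0.2101, 0.0081]
ee_rot: [[-0.998, 0.058, -0.001], [0.058, 0.998, 0.001], [0.001, 0.0, -1.0]]
ft_force: [-2.4, 3.0, 6.4]
gripper_width: 0.0575
finger_force: 65.8
```

Down on the table. Now pushing slowly to the stop.

```bash
python3 -m handwheel '[[3,0,0.5,0,0,0,0.5],[6,-0.5,0.5,0,0,0,0.5],[9,-0.5,0.5,0,0,0,0.5],[9,-0.5,0.5,0,0,0,0.5]]'
python3 -m handwheel '[[2,0,0,0,0,0,0.5],[3,0,0,0,0,0,0.5],[3,0,0,0,0,0,0.5]]'
```

```text
clock: 24.95
position: [0.5122, -0.211, 0.0081]
ee_rot: [[-0.998, 0.058, 0.0], [0.058, 0.998, -0.0], [-0.0, -0.0, -1.0]]
ft_force: [-2.3, -0.4, 3.4]
gripper_width: 0.0581
finger_force: 65.5
clock: 25.25
position: [0.5146, -0.211, 0.0081]
ee_rot: [[-0.998, 0.058, -0.001], [0.058, 0.998, -0.0], [0.001, -0.0, -1.0]]
ft_force: [-3.7, 0.1, 5.0]
gripper_width: 0.0577
finger_force: 65.7
```

```bash
for i in 1 2; do python3 -m handwheel '[[1,0,0,0,0,0,0.5],[2,0,0,0,0,0,0.5],[2,0,0,0,0,0,0.5]]'; done
```

```text
clock: 25.55
position: [0.5165, -0.211, 0.0081]
ee_rot: [[-0.998, 0.058, -0.001], [0.058, 0.998, -0.0], [0.001, -0.0, -1.0]]
ft_force: [-4.2, 1.0, 5.8]
gripper_width: 0.0579
finger_force: 65.8
clock: 25.85
position: [0.5166, -0.211, 0.008]
ee_rot: [[-0.998, 0.057, -0.007], [0.057, 0.998, 0.001], [0.007, 0.0, -1.0]]
ft_force: [-15.6, -1.4, 13.9]
gripper_width: 0.0579
finger_force: 66.5
```

Stopped dead at the expected home position with about 16 N. I'll release and check.

```bash
python3 -m handwheel '[[0,0,0,0,0,0,0.75],[0,0,0,0,0,0,0.85],[0,0,1,0,0,0,1],[0,0,30,0,0,0,1],[0,0,80,0,0,0,1],[0,0,130,0,0,0,1],[0,0,180,0,0,0,1],[20,0,220,0,0,0,1]]'
python3 -m handwheel '[[30,0,10,0,0,0,1],[40,0,10,0,0,0,1],[40,0,10,0,0,0,1],[40,0,10,0,0,0,1]]'
python3 - <<'E'
from h import *
m=cams.camera_model("wrist");im=cams.camera("wrist");cv2.imwrite("pics/w9.png",im)
import pickle;pickle.dump(m,open("w9.pkl","wb"))
s=status.sense();print(s["position"])
cv2.imwrite("pics/w9b.png",cv2.resize(im[60:360,60:460],(800,600),interpolation=cv2.INTER_CUBIC))
E
```

```text
clock: 26.65
position: [0.5389, -0.2108, 0.2311]
ee_rot: [[-0.998, 0.059, 0.002], [0.058, 0.998, -0.001], [-0.002, -0.001, -1.0]]
ft_force: [0.8, -0.3, -0.1]
gripper_width: 0.0854
finger_force: 0.0
clock: 27.05
position: [0.5777, -0.2101, 0.2353]
ee_rot: [[-0.998, 0.058, -0.004], [0.058, 0.998, 0.002], [0.004, 0.002, -1.0]]
ft_force: [-0.3, 0.2, -1.0]
gripper_width: 0.0856
finger_force: 0.0
[ 0.57750663 -0.21017922  0.23540755]
```

View pics/w9b.png

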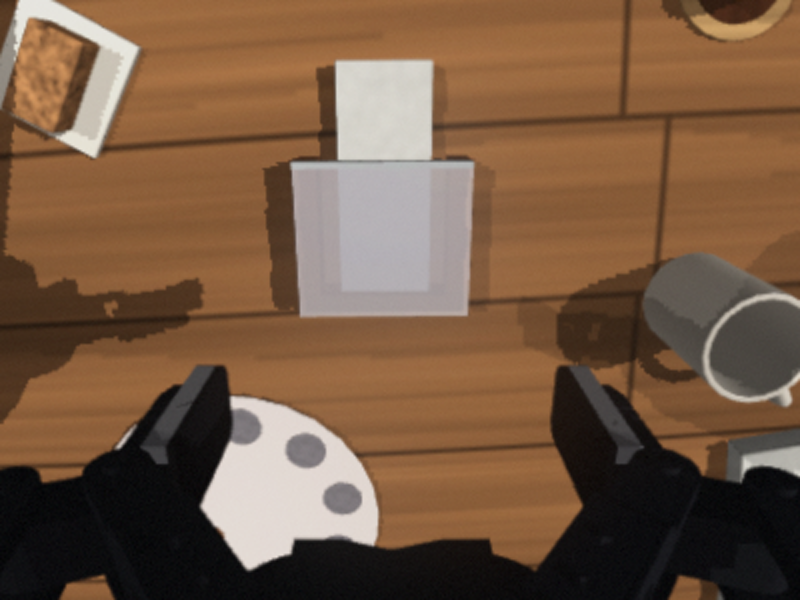

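The panel shows through the deck, centred and straight. Its near end is at (336..433,60), the deck front edge is at row 161, and its far end reaches the stop at row ~292.

```bash
python3 - <<'E'
from h import *
import pickle
m=pickle.load(open("w9.pkl","rb"))
q=lambda n,p,z:quad(m,n,p,z,2,(60,60))
f=lambda p,z:plane(m,(np.array(p)+.5)/2-.5+60,z)[:,:2]*1000
P=f([(336,60),(433,60),(430,291),(342,291)],.018);print("panel",np.round(P,1).tolist())
q("panel",[(336,60),(433,60),(430,291),(342,291)],.018)
B=f([(292,163),(474,161),(468,315),(300,316)],.034);print("bridge",np.round(B,1).tolist())
a=B[1]-B[0];print("front yaw",np.degrees(np.arctan2(a[1],a[0]))-90)
x=(B[2]+B[3]-B[0]-B[1]);x/=np.linalg.norm(x)
print("protrusion",((B[0]+B[1])/2-(P[0]+P[1])/2)@x,"axis",np.degrees(np.arctan2(x[1],x[0])))
im=cams.camera("top");cv2.imwrite("pics/t10.png",im)
sc=cams.camera("scene")
cv2.imwrite("pics/c10.png",np.vstack([cv2.resize(im[100:250,60:460],(800,300),interpolation=cv2.INTER_CUBIC),cv2.resize(sc[150:300,80:480],(800,300),interpolation=cv2.INTER_CUBIC)]))
E
```

```text
panel [[483.9, -237.5], [487.3, -178.5], [636.9, -186.1], [633.4, -246.3]]
panel [ 560.4 -212.1] [ 60.3 149.8] yaw -3.1
bridge [[542.7, -268.0], [548.0, -156.9], [649.4, -162.3], [643.6, -273.9]]
front yaw -2.7303945134626417
protrusion 59.85461040835241 axis -3.195826559133306
```

View pics/c10.png

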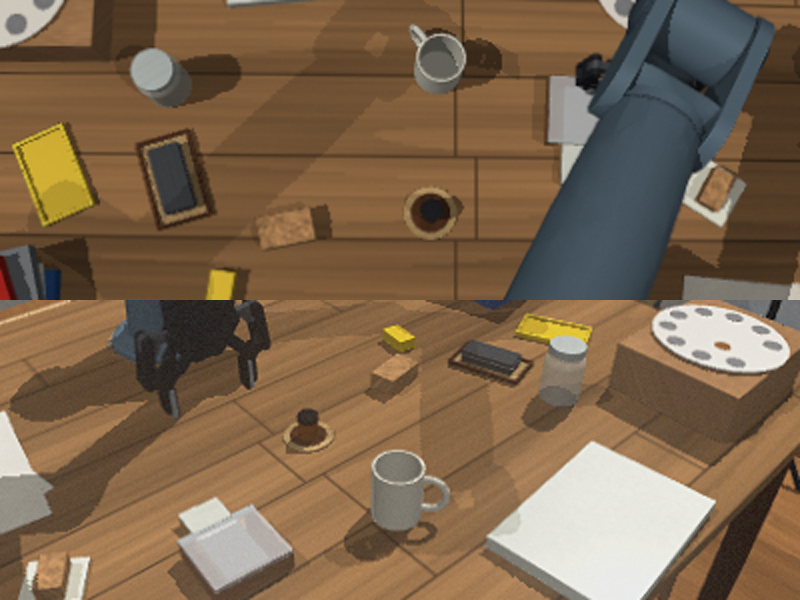

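Protrusion measures 59.9 mm with the axes aligned, and everything stands where it was asked.

```bash
python3 -c "
from rig import robot;print(robot.job_done())"
```

```text
the job is handed in; nothing more can be done
None
```

The job is handed in, but the hand-in gave no verdict: the jar stands upright on the coaster, the cork block lies on the tile, the tin lies lengthwise in the tray, and the panel is home against the bridge stop, white face up and straight, with the mug and water jar untouched.

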